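Tip the bead sorter over to the right-hand tray

TASK

On the leather stall's bead sorter, the seesaw gate is leaning towards the left-hand tray, but the four wooden beads waiting on the ramp belong in the right-hand tray. First press the right-hand end of the seesaw gate down with the fingertips until it is rocked fully over, then push the feed stop's upright dowel all the way to the left with the outside of the fingers so that all four beads roll down the right-hand chute and come to rest in its tray. Do not grasp or lift anything, do not touch the beads, and leave the pot, spool and hammer where they are.

Things in the scene. Friction and masses are not known exactly. Their poses are not given: they have to be found in the camera images.
- sorter: Fixed wooden bead sorter, origin on the table under the seesaw's pivot. Its x runs from the pivot away from the robot up the feed ramp, y is to the left as seen from the robot, z up; offsets below are in these axes. On a base 580 mm (y) by 130 mm (x) the seesaw gate stands across the middle; at each end a 44 mm wide chute leads into an open tray.
- right_tray (a point): Centre of the right-hand tray's floor, 225 mm to the right of the pivot, about 19 mm above the table (the cork floor slopes gently outwards and away from the robot). Inside, the tray spans x -59 to 59 mm and y -168 to -283 mm; rim 55 mm above the table. The left-hand tray is its mirror image.
- ramp_foot (a point): Middle of the lower end of the feed ramp's floor, 34 mm beyond the pivot. The ramp is a straight channel, 36 mm wide inside and 46 mm outside, with walls 28 mm high; it rises away from the robot to x = 220 mm (wall tops 112 mm above the table at the foot, 137 mm at the far end) and pours on to the middle of the gate.
- gate (a joint): Seesaw gate, rad: an open trough 200 mm long (y), 52 mm wide, tipping about a pivot along the sorter's x, 70 mm above the table. Negative: left end low (it starts between -0.26 and -0.15); positive: right end low; stops at -0.26 and 0.26. The pivot is stiff, so it stays where it is left; about 2 N down on a pad moves it.
- right_pad (a point): Centre of the top face of the right thumb pad, a flat wooden pad 46 mm (x) by 44 mm (y), 8 mm thick, on the robot's side of the gate's right end; 78 mm to the right of the pivot, 47 mm nearer the robot than the pivot. Pressed fully down it lies about 54 mm above the table.
- left_pad (a point): Centre of the top face of the like left thumb pad, 78 mm to the left of the pivot.
- slat (a joint): Feed stop, m: an aluminium slat 8 mm thick, 46 mm wide, across the ramp at x = 60 mm, sliding to the left (sorter's +y) from 0 (shut, holding back the beads) to 0.055 (fully open). About 1.5 to 3 N moves it; it stays where it is left.
- dowel_top (a point): Centre of the top of the upright dowel (aluminium) on the feed stop: 16 mm diameter, standing 45 mm above the slat's top edge, above the middle of the ramp when the stop is shut; its top is about 166 mm above the table. The slat's top edge is about 6 mm above the ramp's walls there, which the beads do not overtop by more than 3 mm.
- bead1: Plain wooden bead, a ball of 30 mm diameter; origin at its centre. The one next to the feed stop; all four wait in line on the ramp, smooth and varnished, about 12 g each.
- bead2: Second bead in line, same ball, origin at its centre.
- bead3: Third bead in line, same ball, origin at its centre.
- bead4: Last bead in line, same ball, origin at its centre.
- pot: Bystander: open terracotta pot, 80 mm across, 60 mm high, loose on the table to the left of the ramp; origin at the centre of its underside.
- spool: Bystander: wooden thread spool, 44 mm across, 55 mm high, loose on the table further left, behind the left-hand tray; origin at the centre of its underside.
- hammer: Bystander: hammer 200 mm long lying loose on the table behind the right-hand tray, roughly along the sorter's y, head to the right; origin at the middle of its length, on its underside.

How it is judged:
On the way, in this order (a step that is already met when the one before it is completed fails the run):
1. the seesaw gate is rocked over, right end down (joint above 0.22), while the feed stop is still shut (value of joint gate above 0.22 rad and value of joint slat below 0.01 m), for 0.2 s.
2. the feed stop is pushed open to the left (above 0.045) (value of joint slat above 0.045 m), for 0.1 s.
At the end, for the whole second after the job is handed in: the gate stands right end down (joint above 0.22), the feed stop is open (above 0.045), and all four beads lie at rest (under 0.05 m/s) inside the right-hand tray (value of joint gate above 0.22 rad and value of joint slat above 0.045 m and y of bead1 in the frame of sorter between -0.286 and -0.165 m and x of bead1 in the frame of sorter between -0.062 and 0.062 m and z of each of bead1, bead2, bead3, bead4 in the frame of sorter below 0.05 m and linear speed of each of bead1, bead2, bead3, bead4 below 0.05 m/s and y of bead2 in the frame of sorter between -0.286 and -0.165 m and x of bead2 in the frame of sorter between -0.062 and 0.062 m and y of bead3 in the frame of sorter between -0.286 and -0.165 m and x of bead3 in the frame of sorter between -0.062 and 0.062 m and y of bead4 in the frame of sorter between -0.286 and -0.165 m and x of bead4 in the frame of sorter between -0.062 and 0.062 m); the robot touches nothing.
It fails at once if the robot touched a bead (contact force between any of the arm, the fingers and bead1 above 0.3 N or contact force between any of the arm, the fingers and bead2 above 0.3 N or contact force between any of the arm, the fingers and bead3 above 0.3 N or contact force between any of the arm, the fingers and bead4 above 0.3 N).
It fails at once if a bead was lifted off the ramp (height (world z) of any of bead1, bead2, bead3, bead4 above 0.16 m).
It fails at once if the pot, spool or hammer was moved (over 20 mm) (distance of any of pot, spool, hammer from where it was at the start of the episode above 0.02 m).
It fails at once if the dowel was grasped between the fingers (horizontal distance between the grasp point and dowel_top below 0.01 m and height (world z) of the grasp point below 0.18 m and contact force between the fingers and anything else above 1 N).
It fails at once if the gate was lifted or pulled by its left end (distance between the grasp point and left_pad below 0.05 m and contact force between the fingers and anything else above 1 N).
It also fails if it takes over 45 s, if anything falls off the work surface, if the arm or the gripper's body presses on something with over 40 N, if the wrist force passes 120 N, or if a joint passes its speed limit or range.

ROBOT

A 6-joint arm with a two-finger parallel gripper is mounted at the origin on the work surface. World frame = base frame: x ahead of the robot, y to its left, z up, the work surface at z = 0. Lengths are in m, angles in rad, forces in N, time in s.
With the tool pointing down it reaches from about 0.35 to 0.775 m from the base axis. Payload 7.3 kg.
Tool frame: the origin (TCP) lies between the finger pads; the fingertips stand 8 mm ahead of it and the grasp point (between the pads) lies 11 mm behind it (robot.nose_length is the distance from the TCP to the fingertips, in m); z points along the fingers, y is the line along which they close (so a half turn about z gives the same grasp; the last joint's range is limited). The gripper opens to 92 mm and grips with 3 to 60 N. Pads are 19 mm wide; open, the fingers measure 130 mm over their backs; the gripper's body (75 mm by 190 mm) begins 47 mm behind the grasp point.
Start: joints at [0.979, 0.342, 1.524, -0, 1.275, -0.146], TCP at [0.226, 0.474, 0.235] pointing down, gripper open.
Joint ranges: [-2.53, 2.53], [-0.77, 2.02], [0.04, 2.7], [-1, 4.14], [0.28, 2.66], [-3.11, 3.11]. Speed limits (rad/s): [2.57, 2.57, 3.14, 3.14, 3.14, 3.14].

INTERFACE

Orientations are given as [roll, pitch, yaw] about the fixed x, y, z axes, in that order (R = Rz(yaw) Ry(pitch) Rx(roll)).
In Python, from cell import robot gives the robot as it stands. The module is installed in compiled form; this text tells all that it offers.
- The arm moves only by the shell command python3 -m jog 'ROWS' [FORCE]. ROWS is JSON, a list that holds one entry, the list of rows, each a list of 5 numbers: the gripper's target within -1 to 1 (fully open at 1, half-way at 0, shut at -1), then the shift along the tool's x, y, z in m, then the turn about the tool's z in rad. A call has 1 to 5 rows; each row is the pose to reach, as a shift and turn from the pose commanded when the call began, along the tool's axes at that moment; what a row does not reach only later rows make up. A row lasts 1/12 s, in which the tool goes at most 41.7 mm and 7.16 degrees, less where a joint would pass 70% of its speed; a pose out of reach is approached as far as the arm can. A call with a gripper value outside its range is refused whole. The fingers move at their own pace and stop on an object; FORCE is the grip in N (left out, the last holds). Time passes only in rows, so rows that repeat a pose let the fingers close. It gives the time, the measured TCP pose, the force, the opening and the grip force at its end, in the units of the state.
- robot.observe(): the state, without advancing time (a new reading comes with each control period).
- robot.read_camera(name): name is "scene" or "top" or "wrist"; returns the picture (400x640x3 uint8, red, green, blue); there is no depth.
- robot.camera_model(name): a dict with "camera_matrix" (3x3 intrinsics, pixels), "position" and "attitude" of the camera in the world; the wrist camera has in their place "mount" (4x4, takes a point from camera to tool coordinates, whose origin is the TCP and whose axes are the flange's). Camera axes: x right, y down, z forward; pixel columns grow to the right and rows downward; lengths in m; the calibration is good to about 2 mm. The wrist camera is an equidistant fisheye: a pixel r from the principal point sees the ray r / f radians off the axis. A picture is of the moment at which its call begins: read the wrist's pose just before it. camera_model takes no time and is no camera call.
- robot.hand_in(): hands the job in; it is judged then, once.
The state is a dict: "time": time; "qpos": joint angles; "qvel": joint speeds; "joint_efforts": joint torques, N m; "tool_pos": TCP position; "tool_rot": TCP orientation; "contact_force": force on the tool from outside, world axes, zero at the start; "torque": the same for the moment, N m; "opening": finger opening in m; "grip_force": force on a finger pad.
Only numpy, scipy, OpenCV 4.12 (cv2) and the standard library are available. Lean on these libraries where they do the work, as an engineer would, in place of code of your own. Each camera call takes 0.05 s, during which the arm holds its last target. There are 200 camera calls.

## Working session

There is one attempt and no reset: what is moved stays moved. The work goes in short steps, Python scripts to look and compute and a shell command to move; the robot and the scene stay as the last step left them, time stands still between calls to the robot, and variables do not carry over. Pictures are saved under pics/ and viewed, at most 10 in all, crops included, and the job is handed in when it is done.

```bash
mkdir -p pics; python3 - <<'E'
from cell import robot
import cv2
s=robot.observe();print(s)
for n in("top","scene"):
    cv2.imwrite(f"pics/{n}0.png",robot.read_camera(n)[:,:,::-1]);print(robot.camera_model(n))
print(robot.camera_model("wrist"))
E
```

```text
{'time': 0.0, 'qpos': array([ 9.78946580e-01,  3.42697735e-01,  1.52499566e+00, -5.14547376e-05,
        1.27542113e+00, -1.46004591e-01]), 'qvel': array([-0.00131235,  0.0016334 , -0.00105258, -0.00049335, -0.00034611,
        0.00024703]), 'joint_efforts': array([-5.41553181e-04, -4.31243491e+01, -2.44224930e+01,  7.16901803e-02,
        5.59424073e-02, -1.41549922e-04]), 'tool_pos': array([0.22616414, 0.47335009, 0.23406539]), 'tool_rot': array([-3.14007981e+00, -1.72732069e-04,  2.69576238e+00]), 'contact_force': array([ 0.44905626,  1.12586455, -0.42702996]), 'torque': array([-0.02552122, -0.02268018,  0.00387287]), 'grip_force': 0.0, 'opening': 0.09156501102151077}
{'camera_matrix': array([[396.80224726,   0.        , 317.62872678],
       [  0.        , 396.80224726, 198.02110486],
       [  0.        ,   0.        ,   1.        ]]), 'position': array([0.5414184 , 0.04080054, 0.91627711]), 'attitude': array([-3.05018232, -0.0073061 , -1.56057912])}
{'camera_matrix': array([[372.60891431,   0.        , 318.73113747],
       [  0.        , 372.60891431, 200.94094558],
       [  0.        ,   0.        ,   1.        ]]), 'position': array([ 1.26030696, -0.18622651,  0.71743777]), 'attitude': array([-2.30240505,  0.0085536 ,  1.27425203])}
{'camera_matrix': array([[309.70691629,   0.        , 319.74378459],
       [  0.        , 309.70691629, 198.54389551],
       [  0.        ,   0.        ,   1.        ]]), 'mount': array([[ 9.41263981e-04, -9.55681035e-01, -2.94402570e-01,
         8.02519971e-02],
       [ 9.99999406e-01,  1.06131911e-03, -2.48024745e-04,
         5.06674126e-04],
       [ 5.49487619e-04, -2.94402162e-01,  9.55681466e-01,
        -1.49621276e-01],
       [ 0.00000000e+00,  0.00000000e+00,  0.00000000e+00,
         1.00000000e+00]])}
```

View pics/top0.png

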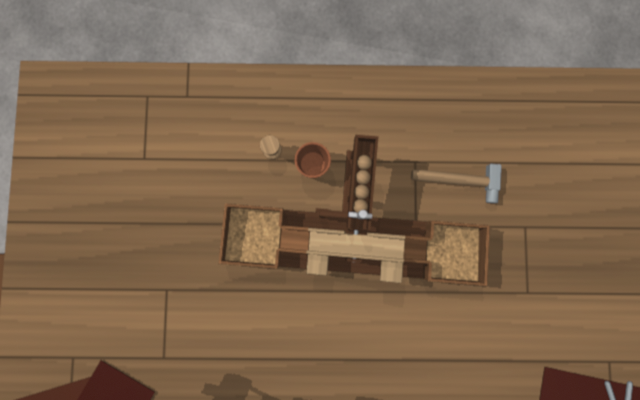

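View pics/scene0.png

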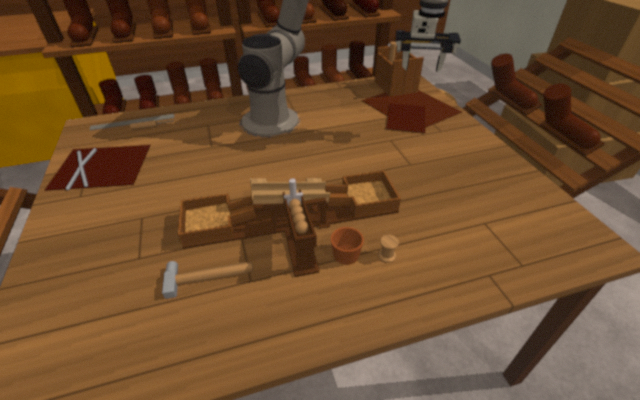

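The top view shows the sorter with pivot near pixel (355,245), right pad near (392,272), dowel top near (362,214), and the beads above it at about (363,160–207). I'll zoom in for the tray corners.

```bash
python3 - <<'E'
import cv2
i=cv2.imread("pics/top0.png")[125:300,215:500]
cv2.imwrite("pics/crop0.png",cv2.resize(i,None,fx=2.8,fy=2.8,interpolation=cv2.INTER_CUBIC))
E
```

```text
(no output)
```

View pics/crop0.png

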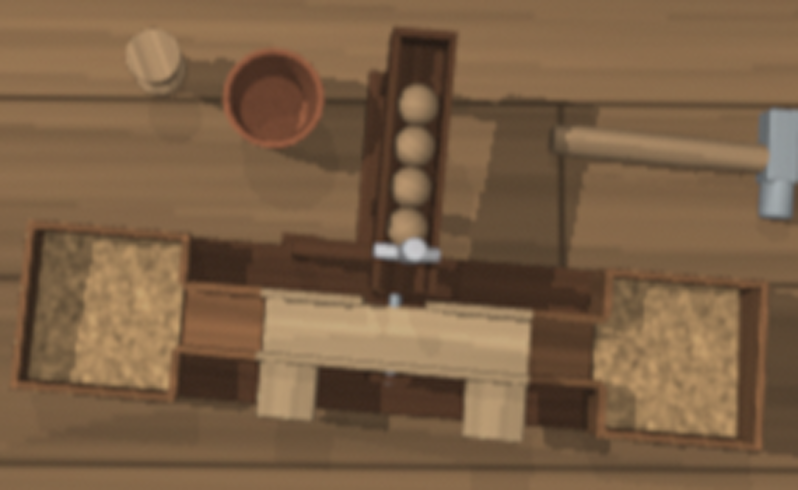

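The crop shows tray rim corners at (28,223), (15,390), (768,283) and (758,450), ramp end corners at (392,30) and (457,35), and the dowel top at about (414,250). I'll fit the sorter pose to these.

```bash
cat >h.py <<'E'
import numpy as np
from scipy.spatial.transform import Rotation as R
from scipy.optimize import least_squares
from cell import robot
def proj(n,P):
    m=robot.camera_model(n);p=R.from_euler('xyz',m['attitude']).inv().apply(np.array(P)-m['position'])
    q=p@np.array(m['camera_matrix']).T;return q[:,:2]/q[:,2:]
def world(s,P):
    return R.from_euler('z',s[2]).apply(P)+[s[0],s[1],0]
E
python3 - <<'E'
from h import *
c=np.array([(28,223),(15,390),(768,283),(758,450),(392,30),(457,35),(414,250)])/2.8+[215,125]
L=np.array([(65,290,55),(-65,290,55),(65,-290,55),(-65,-290,55),(220,23,137),(220,-23,137),(60,0,166)])/1e3
f=least_squares(lambda s:(proj("top",world(s,L))-c).ravel(),[.45,0,0])
s=f.x;print(s,f.fun.reshape(-1,2).round(1));np.save("s.npy",s)
for n,p in dict(rpad=(-.047,-.078,.054),dowel=(.06,0,.166),left=(-.047,.078,.09)).items():print(n,world(s,np.array([p])))
E
```

```text
[ 0.51931896 -0.04619021 -0.06935673] [[-1.  -0.2]
 [-2.5  0.4]
 [ 0.8 -0.3]
 [ 2.   0.6]
 [ 0.4 -0.7]
 [ 0.1 -0.6]
 [ 0.2  0.6]]
rpad [[ 0.46702646 -0.12074553  0.054     ]]
dowel [[ 0.5791747  -0.05034828  0.166     ]]
left [[0.47783744 0.03487942 0.09      ]]
```

```bash
python3 -m jog '[[[-1,-0.028,-0.026,0,-0.09],[-1,-0.056,-0.052,0,-0.19],[-1,-0.084,-0.078,0,-0.28],[-1,-0.112,-0.104,0,-0.377],[-1,-0.14,-0.13,0,-0.377]]]' 10
cat >>h.py <<'E'
def go(p,z):
    "tool-axis shift to sorter point p=(x,y), tip height z"
    s=np.load("s.npy");o=robot.observe();t=world(s,np.array([[p[0],p[1],z+robot.nose_length]]))[0]
    y=o['tool_rot'][2];r=R.from_euler('xyz',o['tool_rot'])
    d=r.inv().apply(t-o['tool_pos']);tw=y-(s[2]+np.pi);tw=(tw+np.pi)%(2*np.pi)-np.pi
    print("shift",d.round(4),"turn",round(tw,4),"pos",o['tool_pos'].round(4),"F",o['contact_force'].round(1),"op",round(o['opening'],4),"t",o['time'])
E
python3 -c "
from h import *
go((-.048,-.079),.22)"
```

```text
time: 0.52
tool_pos: [0.2965, 0.2944, 0.2344]
tool_rot: [-3.141, -0.0, 3.079]
contact_force: [0.5, 0.3, -0.6]
opening: 0.063
grip_force: 0.0
shift [-0.1952 -0.4046  0.0065] turn 0.0065 pos [0.2965 0.2944 0.2344] F [ 0.5  0.3 -0.6] op 0.063 t 0.5167
```

```bash
python3 -m jog '[[[-1,-0.0165,-0.034,0,0],[-1,-0.033,-0.068,0,0],[-1,-0.0495,-0.102,0,0],[-1,-0.066,-0.136,0,0],[-1,-0.0825,-0.17,0,0]]]' && python3 -m jog '[[[-1,-0.0165,-0.034,0,0],[-1,-0.033,-0.068,0,0],[-1,-0.0495,-0.102,0,0],[-1,-0.066,-0.136,0,0],[-1,-0.0825,-0.17,0,0]]]' 
python3 -c "
from h import *
go((-.048,-.079),.15)"
```

```text
time: 0.93
tool_pos: [0.3673, 0.119, 0.2347]
tool_rot: [3.141, 0.0, 3.073]
contact_force: [0.9, 0.7, -0.3]
opening: 0.0298
grip_force: 0.0
time: 1.35
tool_pos: [0.4379, -0.0564, 0.2345]
tool_rot: [3.141, -0.0, 3.072]
contact_force: [-0.3, 0.6, -0.1]
opening: 0.0013
grip_force: 0.0
shift [-0.0325 -0.0632  0.0765] turn 0.0002 pos [ 0.4379 -0.0564  0.2345] F [-0.3  0.6 -0.1] op 0.0013 t 1.35
```

```bash
python3 -m jog '[[[-1,-0.015,-0.03,0.01,0],[-1,-0.03,-0.058,0.04,0],[-1,-0.03,-0.058,0.068,0],[-1,-0.03,-0.058,0.068,0],[-1,-0.03,-0.058,0.068,0]]]'
python3 - <<'E'
from h import *
import cv2
go((-.048,-.079),.11)
i=robot.read_camera("wrist")[:,:,::-1];cv2.imwrite("pics/w1.png",i)
E
```

```text
time: 1.77
tool_pos: [0.4626, -0.114, 0.1657]
tool_rot: [3.14, -0.004, 3.072]
contact_force: [0.6, 1.0, 0.2]
opening: 0.0004
grip_force: 0.0
shift [-0.0041 -0.0075  0.0477] turn -0.0003 pos [ 0.4626 -0.114   0.1657] F [0.6 1.  0.2] op 0.0004 t 1.7667
```

View pics/w1.png

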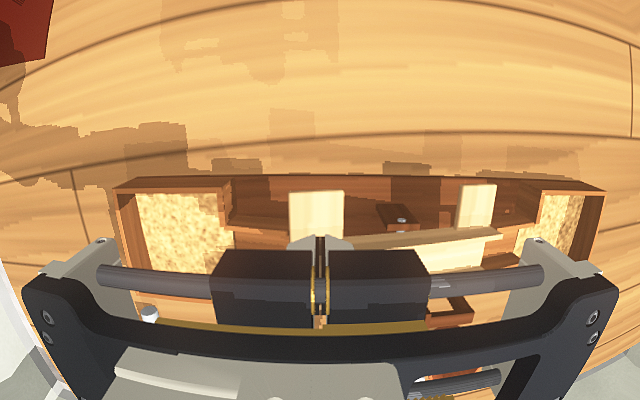

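The right pad spans columns 289–344 and the closed fingertips sit at about column 321, so they are centred over it. I'm descending.

```bash
python3 -m jog '[[[-1,-0.004,-0.006,0.015,0],[-1,-0.004,-0.006,0.03,0],[-1,-0.004,-0.006,0.045,0],[-1,-0.004,-0.006,0.055,0],[-1,-0.004,-0.006,0.065,0]]]' && python3 -m jog '[[[-1,0,0,0.01,0],[-1,0,0,0.018,0],[-1,0,0,0.026,0],[-1,0,0,0.03,0],[-1,0,0,0.03,0]]]'
python3 -c "
from h import *
go((-.048,-.079),.054)"
```

```text
time: 2.23
tool_pos: [0.4684, -0.1199, 0.1033]
tool_rot: [-3.141, 0.003, 3.075]
contact_force: [0.6, -0.1, 0.4]
opening: 0.0005
grip_force: 0.0
time: 2.65
tool_pos: [0.4676, -0.1203, 0.0718]
tool_rot: [3.141, 0.0, 3.073]
contact_force: [0.9, 0.8, 0.3]
opening: 0.0004
grip_force: 0.0
shift [ 0.0016 -0.0015  0.0098] turn 0.001 pos [ 0.4676 -0.1203  0.0718] F [0.9 0.8 0.3] op 0.0004 t 2.65
```

```bash
python3 -m jog '[[[-1,0,0,0.003,0],[-1,0,0,0.006,0],[-1,0,0,0.009,0],[-1,0,0,0.01,0],[-1,0,0,0.01,0]]]' && python3 -m jog '[[[-1,0,0,0.001,0],[-1,0,0,0.002,0],[-1,0,0,0.002,0]]]'
python3 - <<'E'
from h import *
import cv2
go((-.048,-.079),.054)
i=robot.read_camera("scene")[150:290,160:420,::-1];cv2.imwrite("pics/s2.png",cv2.resize(i,None,fx=3,fy=3,interpolation=2))
E
```

```text
time: 3.07
tool_pos: [0.4675, -0.1206, 0.0619]
tool_rot: [3.141, 0.0, 3.073]
contact_force: [0.4, 1.0, 4.4]
opening: 0.0001
grip_force: 1.7
time: 3.32
tool_pos: [0.4676, -0.1206, 0.0613]
tool_rot: [-3.142, 0.001, 3.073]
contact_force: [-4.8, 2.8, 19.7]
opening: 0.0003
grip_force: 9.1
shift [ 0.0016 -0.0012 -0.0007] turn 0.0006 pos [ 0.4676 -0.1206  0.0613] F [-4.8  2.8 19.7] op 0.0003 t 3.3167
```

View pics/s2.png

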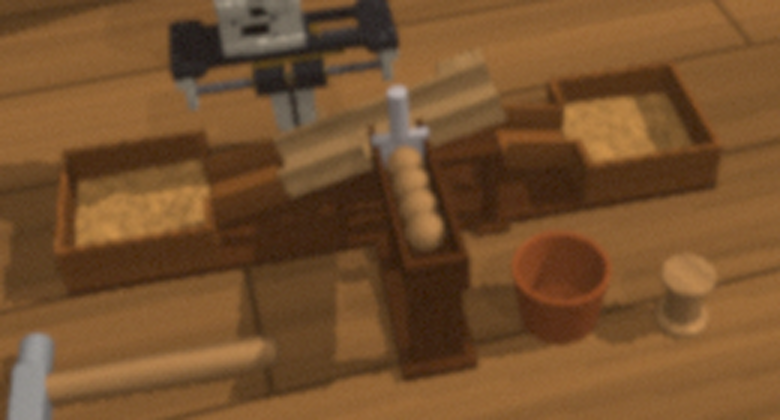

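The gate is over, with its image-left end (sorter right) low at about (290,180), and the force shows it on its stop. I'm lifting off and moving to the right of the dowel.

```bash
python3 -m jog '[[[-1,0,0,-0.03,0],[-1,0,0,-0.07,0],[-1,0,0,-0.11,0],[-1,0,0,-0.145,0],[-1,0,0,-0.145,0]]]'
python3 -c "
from h import *
go((.06,-.055),.2)"
```

```text
time: 3.78
tool_pos: [0.4703, -0.122, 0.2113]
tool_rot: [-3.137, 0.011, 3.073]
contact_force: [1.1, -0.8, 0.3]
opening: 0.0005
grip_force: 0.0
shift [-0.1036  0.024   0.0043] turn 0.0006 pos [ 0.4703 -0.122   0.2113] F [ 1.1 -0.8  0.3] op 0.0005 t 3.7833
```

```bash
python3 -m jog '[[[-1,-0.035,0.008,0,0],[-1,-0.07,0.016,0,0],[-1,-0.106,0.022,0,0],[-1,-0.106,0.022,0,0],[-1,-0.106,0.022,0,0]]]'
python3 - <<'E'
from h import *
import cv2
go((.06,-.055),.138)
i=robot.read_camera("top")[150:300,260:460,::-1];cv2.imwrite("pics/t3.png",cv2.resize(i,None,fx=4,fy=4,interpolation=2))
i=robot.read_camera("scene")[100:250,200:400,::-1];cv2.imwrite("pics/s3.png",cv2.resize(i,None,fx=4,fy=4,interpolation=2))
E
```

```text
time: 4.2
tool_pos: [0.5752, -0.1057, 0.2027]
tool_rot: [3.141, -0.003, 3.074]
contact_force: [0.1, -0.2, -0.3]
opening: 0.0003
grip_force: 0.0
shift [-0.0003  0.0004  0.0567] turn 0.0016 pos [ 0.5752 -0.1057  0.2027] F [ 0.1 -0.2 -0.3] op 0.0003 t 4.2
```

View pics/s3.png

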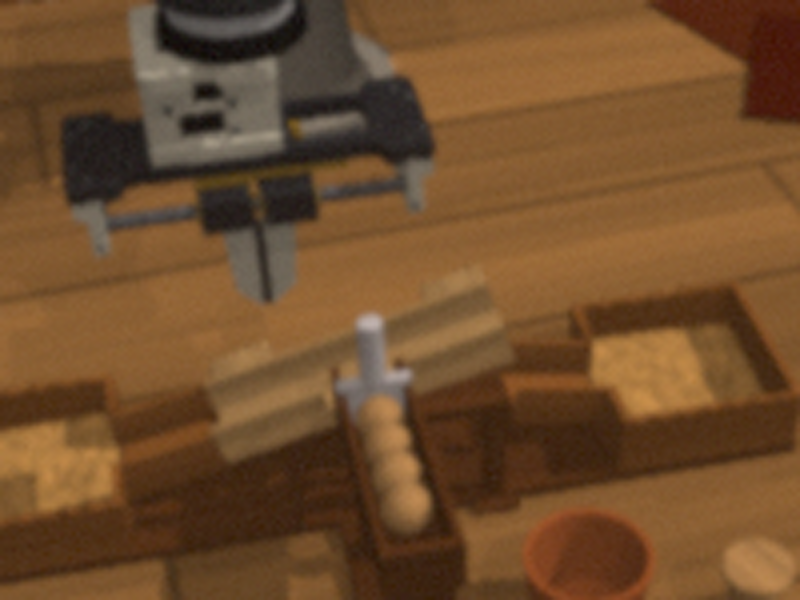

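The gate is fully over, the dowel is at about (370,350), and the fingers are well to its right (image left) at (265,290). Next I lower the tips to about 0.14 m beside the dowel.

```bash
python3 -m jog '[[[-1,0,0,0.02,0],[-1,0,0,0.04,0],[-1,0,0,0.055,0],[-1,0,0,0.055,0]]]' && python3 -m jog '[[[-1,0,0.01,0,0],[-1,0,0.02,0,0],[-1,0,0.03,0,0],[-1,0,0.04,0,0],[-1,0,0.05,0,0]]]'
python3 -c "
from h import *
go((.06,.03),.14)"
```

```text
time: 4.63
tool_pos: [0.5717, -0.1057, 0.1469]
tool_rot: [3.14, -0.006, 3.072]
contact_force: [-0.6, -0.5, 0.4]
opening: 0.0006
grip_force: 0.0
time: 5.05
tool_pos: [0.5786, -0.055, 0.1508]
tool_rot: [-3.141, 0.002, 3.073]
contact_force: [0.4, -1.1, 1.2]
opening: 0.0006
grip_force: 0.8
shift [-0.0003  0.0347  0.0028] turn 0.0012 pos [ 0.5786 -0.055   0.1508] F [ 0.4 -1.1  1.2] op 0.0006 t 5.05
```

```bash
python3 -m jog '[[[-1,0,0.01,0,0],[-1,0,0.02,0,0],[-1,0,0.028,0,0],[-1,0,0.034,0,0],[-1,0,0.037,0,0]]]'
python3 - <<'E'
from h import *
import cv2
go((.06,.03),.14)
i=robot.read_camera("scene")[100:250,200:400,::-1];cv2.imwrite("pics/s4.png",cv2.resize(i,None,fx=4,fy=4,interpolation=2))
E
```

```text
time: 5.47
tool_pos: [0.5807, -0.0184, 0.1498]
tool_rot: [-3.141, 0.0, 3.074]
contact_force: [-0.4, -7.6, 2.4]
opening: 0.0006
grip_force: 4.1
shift [-0.0007 -0.002   0.0018] turn 0.0014 pos [ 0.5807 -0.0184  0.1498] F [-0.4 -7.6  2.4] op 0.0006 t 5.4667
```

View pics/s4.png

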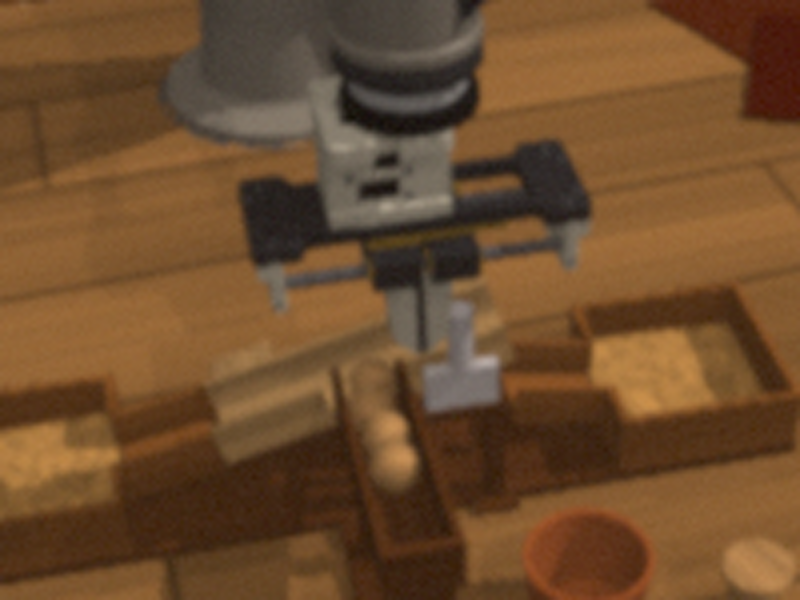

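The slat is clear of the channel at about (460,385) and the beads are rolling. I'll push a little further to the stop, back off and rise.

```bash
python3 -m jog '[[[-1,0,0.002,0,0],[-1,0,0.003,0,0],[-1,0,0.003,0,0]]]' && python3 -m jog '[[[-1,0,-0.008,0,0],[-1,0,-0.012,0,0],[-1,0,-0.012,-0.02,0],[-1,0,-0.012,-0.06,0],[-1,0,-0.012,-0.1,0]]]' && python3 -m jog '[[[-1,0.03,0,0,0],[-1,0.06,0,0,0],[-1,0.09,0,0,0],[-1,0.12,0,0,0],[-1,0.12,0,0,0]]]'
for k in 1 2 3 4; do python3 -m jog '[[[-1,0,0,0,0],[-1,0,0,0,0],[-1,0,0,0,0],[-1,0,0,0,0],[-1,0,0,0,0]]]' >/dev/null; done
python3 - <<'E'
from h import *
import cv2
go((.06,.03),.14)
i=robot.read_camera("scene")[150:290,160:420,::-1];cv2.imwrite("pics/s5.png",cv2.resize(i,None,fx=3,fy=3,interpolation=2))
E
```

```text
time: 5.77
tool_pos: [0.5807, -0.0183, 0.1498]
tool_rot: [-3.139, -0.0, 3.072]
contact_force: [-1.6, -8.4, 2.3]
opening: 0.0007
grip_force: 4.5
time: 6.18
tool_pos: [0.5789, -0.0282, 0.2492]
tool_rot: [3.14, -0.005, 3.072]
contact_force: [0.7, -0.0, 1.5]
opening: 0.0007
grip_force: 0.0
time: 6.6
tool_pos: [0.4553, -0.019, 0.2494]
tool_rot: [3.14, -0.004, 3.073]
contact_force: [0.1, 0.7, 0.0]
opening: 0.0005
grip_force: 0.0
shift [-0.1207  0.0078  0.1017] turn 0.0006 pos [ 0.4603 -0.0199  0.2497] F [-0.6 -0.5 -0.6] op 0.0003 t 8.2667
```

View pics/s5.png

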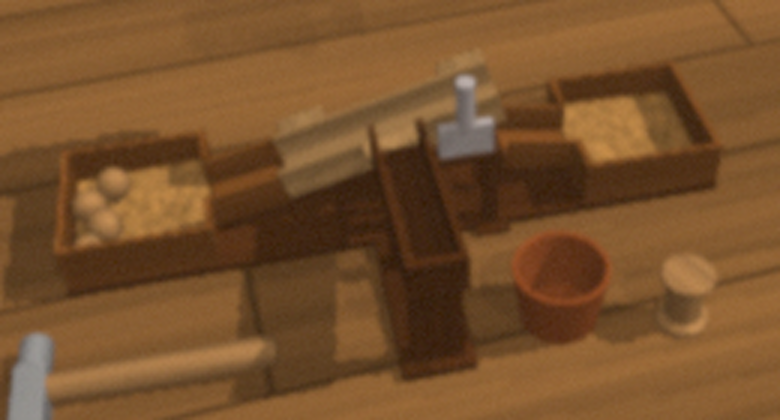

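All four beads are in the right tray, around (75–130,180–245), and the bystanders are in place. I'll wait for the beads to settle, check the slat opening by projection, and compare two frames for motion.

```bash
for k in 1 2 3 4 5 6; do python3 -m jog '[[[-1,0,0,0,0],[-1,0,0,0,0],[-1,0,0,0,0],[-1,0,0,0,0],[-1,0,0,0,0]]]' >/dev/null; done
python3 - <<'E'
from h import *
import cv2
s=np.load("s.npy")
print(proj("scene",world(s,np.array([[.06,y,.166] for y in(.04,.045,.05,.055)]))).round(1), "seen ~(315,176.7)")
b=cv2.imread("pics/s5.png");c=cv2.resize(robot.read_camera("scene")[150:290,160:420,::-1],None,fx=3,fy=3,interpolation=2)
d=cv2.GaussianBlur(cv2.absdiff(b,c),(9,9),0);print("tray diff",d[160:260,60:210].max(),"bg",d[270:400,200:400].max())
E
```

```text
[[308.1 177. ]
 [310.1 176.7]
 [312.2 176.4]
 [314.2 176.1]] seen ~(315,176.7)
tray diff 8 bg 7
```

The slat is at about 0.055 m and the beads are still.

```bash
python3 -c "
from cell import robot
print(robot.hand_in())"
```

```text
the job is handed in; nothing more can be done
None
```

The job is handed in: the gate is rocked fully right, the feed stop is open to about 0.055 m, all four beads lie still in the right-hand tray, and the pot, spool and hammer look unmoved; the hand-in call returned no verdict.

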